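# Put the union spanner away on its slim peg

### The job

The flat pipe-union spanner stands on edge in the black caddy. Lift it out, lay it down flat on the bench and let go of it, then take it again and hang it by its eye on the slim leaning peg (not the stout one), fully down the peg, and leave it hanging there. Do not drop it, and leave the loose pipe fittings where they are.

Things in the scene. Friction and masses are not known exactly. Their poses are not given: they have to be found in the camera images.
- spanner: flat steel union spanner, 232 x 62 x 8 mm, 0.2 kg, round eye at one end, open C jaw at the other. Origin in the middle of the handle; x runs along it to the eye, y through its thickness, z across its width. Handle 28 mm wide, x = -68 to 63 mm; eye ring 44 mm wide, centre x = 85; jaw x = -68 to -124. Starts on edge (y level) in the caddy's slots, axis 59 mm up. Faces alike
- eye (a point): centre of the spanner's eye (hole 17 mm in diameter, 8 mm deep, axis along y); axes as the spanner's
- jaw (a point): point in the middle of the spanner's open jaw, 105 mm from the spanner's origin; axes as the spanner's
- caddy: fixed black plastic caddy, 150 x 85 mm base plate 12 mm thick; origin under its centre, x along its length. Two pillars at x = -45 and +45 mm, each 16 mm long and 31 mm wide, with an upright slot 11 mm wide, slot floor 45 mm and cheek tops 68 mm above the bench; 74 mm free between the pillars
- slim_peg: slim round steel peg, 9 mm in diameter, 55 mm long plus round tip. Origin on its axis at its foot, on a collar 27 mm wide, 245 mm above the bench; z points out along the peg, which leans 35 degrees from vertical to the stand's -x, towards the robot. Stands on a post 18 mm in diameter, straight below, with a base plate 120 x 100 x 12 mm
- stout_peg: the stout peg, 22 mm in diameter, too thick for the eye, otherwise like the slim peg and on a stand of its own
- coupling: loose grey-blue pipe coupling, a ring 48 mm in diameter, 45 mm high; origin under its centre; bystander
- elbow: loose grey-blue pipe elbow, 50 mm high, legs 54 mm along its x and y; origin on the bench under its corner; bystander
- union: loose grey-blue pipe union, 66 mm in diameter, 42 mm high; origin under its centre; bystander

How it is judged:
By the outcome, as a careful person would: the job done as asked, in the order asked, and still so for the second after the job is handed in, with the robot touching nothing.
It also fails if it takes over 61 s, if anything falls off the work surface, if the arm or the gripper's body presses on something with over 40 N, if the wrist force passes 120 N, or if a joint passes its speed limit or range.

### The arm

A 6-joint arm with a two-finger parallel gripper is mounted at the origin on the work surface. World frame = base frame: x ahead of the robot, y to its left, z up, the work surface at z = 0. Lengths are in m, angles in rad, forces in N, time in s.
With the tool pointing down it reaches from about 0.225 to 0.725 m from the base axis. Payload 3.1 kg.
Tool frame: the origin (TCP) lies on the mounting face of the last link; the fingertips stand 173 mm ahead of it and the grasp point (between the pads) lies 155 mm ahead of it; z points along the fingers, y is the line along which they close (so a half turn about z gives the same grasp; the last joint's range is limited). The gripper opens to 85 mm and grips with 20 to 120 N. Pads are 22 mm wide; open, the fingers measure 114 mm over their backs; the gripper's body (76 mm by 85 mm) begins 54 mm behind the grasp point. The pads swing forward as they close: fully open they stand 13 mm farther back than shut.
Start: joints at [1.195, 0.048, 0.099, 1.622, 0, 1.443], TCP at [0.129, 0.509, 0.405] pointing down, gripper open.
Joint ranges: [-2.91, 2.91], [-0.99, 1.94], [-1.21, 1.42], [-2.12, 2.29], [-1.49, 1.47], [-3.14, 3.14]. Speed limits (rad/s): [2.79, 2.79, 3.14, 3.14, 3.14, 3.14].

### API

Orientations are given as a 3x3 rotation matrix whose columns are the frame's x, y, z axes.
In Python, from workcell import status, vision, job gives the robot as it stands.
- The arm moves only by the tool servo_tool, never from a script. Its argument "increments" is a list of rows, each a list of 5 numbers: the shift along the world's x, y, z in m, then the turn about the world's z in rad, then the closure, from 0 (fully open) to 1 (shut). In form: [[dx, dy, dz, spin, gripper], ...]. A call has 1 to 20 rows; each row is the pose to reach, as a shift and turn from the pose commanded when the call began; what a row does not reach only later rows make up. A row lasts 1/12 s, in which the tool goes at most 41.7 mm and 7.16 degrees, less where a joint would pass 70% of its speed; a pose out of reach is approached as far as the arm can. A call with a gripper value outside its range is refused whole. The fingers move at their own pace and stop on an object; "grip_force" is the grip in N (left out, the last holds). Time passes only in rows, so rows that repeat a pose let the fingers close. It gives the time, the measured TCP pose, the force, the opening and the grip force at its end, in the units of the state.
- status.get_obs(): the state, without advancing time (a new reading comes with each control period).
- vision.camera(name): name is "scene" or "top" or "wrist"; returns the picture (420x560x3 uint8, red, green, blue); there is no depth.
- vision.calibration(name): a dict with "camera_matrix" (3x3 intrinsics, pixels), "rvec" (rotation vector, rad) and "tvec" (3), from world to camera coordinates, as OpenCV has them. Camera axes: x right, y down, z forward; pixel columns grow to the right and rows downward; lengths in m; the calibration is good to about 2 mm. A picture is of the moment at which its call begins: read the wrist's pose just before it. calibration takes no time and is no camera call; for the wrist camera it gives the pose at the moment of the call.
- job.sign_off(): hands the job in; it is judged then, once.
Trained networks look in the newest picture that a camera, given by its name, has taken for a name from the list of things; names that differ only in an ending like _2 or _b are one class to them, and where a whole thing is asked for, a point or a joint stands for the part that bears it (a point fixed in the world has none). Each returns a list of dicts, best first, with "confidence" (0 to 1); they miss things now and then, are a little off and sometimes report something else, mostly with a low value. They report only what shows in the picture. A call takes as long as a camera call.
- vision.masks_of(label, camera): "mask" (420x560 bool, what is visible of it) and "rect" ([left, top, right, bottom] in pixels, round what is visible of it).
- vision.tip_of(label, camera): "position" ([row, column] in pixels: a listed point, or the origin of a listed thing).
The state is a dict: "t": time; "qpos": joint angles; "qd": joint speeds; "joint_torque": joint torques, N m; "eef_pos": TCP position; "eef_rot": TCP orientation; "wrist_force": force on the tool from outside, world axes, zero at the start; "moment": the same for the moment, N m; "gripper_width": finger opening in m; "finger_force": force on a finger pad.
Only numpy, scipy, OpenCV 4.12 (cv2) and the standard library are available. Lean on these libraries where they do the work, as an engineer would, in place of code of your own. Each camera call takes 0.05 s, during which the arm holds its last target. There are 200 camera calls.

## Working session

There is one attempt and no reset: what is moved stays moved. The work goes in short steps, Python scripts to look and compute and a tool call to move; the robot and the scene stay as the last step left them, time stands still between calls to the robot, and variables do not carry over. Pictures are saved under pics/ and viewed, at most 10 in all, crops included, and the job is handed in when it is done.

Besides the shell and the picture viewer there is one more tool, called after "Call:" as a command line: name --pt "numbers of a row" for each row, then --argument value for the rest. servo_tool: Moves the arm, as the interface text tells. Its arguments: {"type":"object","properties":{"increments":{"type":"array"},"grip_force":{"type":"number"}},"required":["increments"]}

```bash
mkdir -p pics; cat > h.py <<'E'
import numpy as np, cv2
from workcell import status, vision, job
def cal(n):
    c=vision.calibration(n); K=np.array(c["camera_matrix"],float); R=cv2.Rodrigues(np.array(c["rvec"],float))[0]; t=np.array(c["tvec"],float).ravel()
    return K,R,t
def ray(n,rc,c=None):
    K,R,t=c or cal(n); d=R.T@np.linalg.inv(K)@np.array([rc[1],rc[0],1.]); return -R.T@t,d
def atz(n,rc,z,c=None):
    o,d=ray(n,rc,c); return o+d*(z-o[2])/d[2]
def tri(obs):
    A=np.zeros((3,3));b=np.zeros(3)
    for o,d in obs:
        d=d/np.linalg.norm(d);P=np.eye(3)-np.outer(d,d);A+=P;b+=P@o
    x=np.linalg.solve(A,b); return x,[np.linalg.norm(np.cross(x-o,d/np.linalg.norm(d))) for o,d in obs]
def proj(n,X,c=None):
    K,R,t=c or cal(n); p=K@(R@np.array(X,float)+t); return p[1]/p[2],p[0]/p[2]
E
python3 - <<'E'
from h import *
np.set_printoptions(precision=4,suppress=True)
ims={n:vision.camera(n) for n in("scene","top","wrist")}
cv2.imwrite("pics/a.png",cv2.cvtColor(np.vstack([ims["scene"],ims["top"]])[:, :],cv2.COLOR_RGB2BGR)) if 0 else None
for n in("scene","top"): cv2.imwrite(f"pics/{n}0.png",cv2.cvtColor(ims[n],cv2.COLOR_RGB2BGR))
for n in("scene","top"):
    o,d=ray(n,(210,280)); print(n,o,d)
hs=dict(spanner=.059,eye=.059,jaw=.059,caddy=0,slim_peg=.245,stout_peg=.245,coupling=0,elbow=0,union=0)
for l,z in hs.items():
    r={}
    for n in("scene","top"):
        q=vision.tip_of(l,n)
        for e in q[:2]: print(l,n,np.round(e["position"]),round(e["confidence"],2),atz(n,e["position"],z))
        if q: r[n]=ray(n,q[0]["position"])
    if len(r)==2: print("  tri",*tri(list(r.values())))
E
```

```text
scene [ 1.5342 -0.0341  1.0896] [-0.7197  0.0161 -0.6942]
top [0.4124 0.0037 1.0505] [ 0.1441 -0.0337 -0.9892]
spanner scene [211. 360.] 0.85 [0.4783 0.2163 0.059 ]
spanner top [249. 177.] 0.76 [0.4673 0.2149 0.059 ]
spanner top [142. 245.] 0.3 [0.7272 0.0528 0.059 ]
  tri [0.4679 0.218  0.0488] [np.float64(0.0008167220267683864), np.float64(0.000816722026768415)]
eye scene [227. 364.] 0.74 [0.5421 0.2193 0.059 ]
eye top [213. 177.] 0.68 [0.5539 0.2178 0.059 ]
eye top [172. 408.] 0.28 [ 0.6465 -0.3477  0.059 ]
  tri [0.5524 0.2161 0.0696] [np.float64(0.0005597770014245163), np.float64(0.0005597770014244916)]
jaw top [147. 193.] 0.69 [0.7162 0.1801 0.059 ]
jaw top [294. 188.] 0.64 [0.3633 0.1885 0.059 ]
caddy scene [224. 354.] 0.63 [0.4747 0.2049 0.    ]
caddy top [250. 185.] 0.87 [0.469  0.2081 0.    ]
  tri [ 0.4692  0.2076 -0.0054] [np.float64(0.001496216490633651), np.float64(0.0014962164906336837)]
slim_peg scene [197. 168.] 0.57 [ 0.6028 -0.2805  0.245 ]
slim_peg top [172. 407.] 0.63 [ 0.6018 -0.2793  0.245 ]
  tri [ 0.602  -0.2802  0.2441] [np.float64(0.0005656255789973761), np
[... 223 characters left out ...]
64(0.07506948524810404)]
coupling scene [301. 311.] 0.91 [0.7404 0.0599 0.    ]
coupling top [143. 244.] 0.68 [0.7449 0.0594 0.    ]
  tri [0.7435 0.0593 0.0043] [np.float64(0.00020309130692242595), np.float64(0.0002030913069224365)]
elbow scene [296. 362.] 0.92 [0.732  0.1916 0.    ]
elbow top [149. 196.] 0.84 [0.7301 0.1843 0.    ]
elbow top [174. 407.] 0.23 [ 0.6559 -0.3662  0.    ]
  tri [ 0.731   0.1883 -0.0019] [np.float64(0.0036143291009484374), np.float64(0.0036143291009484266)]
union scene [195. 202.] 0.55 [ 0.3279 -0.2487  0.    ]
union top [299. 371.] 0.63 [ 0.3388 -0.2527  0.    ]
  tri [ 0.3397 -0.2483  0.0111] [np.float64(0.001731063477564469), np.float64(0.001731063477564514)]
```

```bash
ls; python3 -c "
from h import *
print(status.get_obs())"
```

```text
h.py
pics
{'t': 1.05, 'qpos': array([1.19519683e+00, 4.79689634e-02, 9.92191981e-02, 1.62198535e+00,
       2.08659675e-05, 1.44300499e+00]), 'qd': array([ 0.00062543,  0.00111768, -0.00127451,  0.00087493,  0.00031547,
       -0.00053821]), 'joint_torque': array([ 6.22504249e-04, -3.38657606e+01,  3.20169067e+01,  1.15848019e-03,
       -3.34740171e-04,  3.31831480e-06]), 'eef_pos': array([0.12877522, 0.50895736, 0.40473736]), 'eef_rot': array([[-9.69452363e-01,  2.45279667e-01,  3.04308832e-06],
       [ 2.45279667e-01,  9.69452361e-01,  6.45991227e-05],
       [ 1.28947222e-05,  6.33721799e-05, -9.99999998e-01]]), 'wrist_force': array([-0.11746012,  0.58070171, -0.68113082]), 'moment': array([ 0.02093069,  0.00785675, -0.04649733]), 'finger_force': 0.0, 'gripper_width': 0.08512164439497823}
```

View pics/scene0.png

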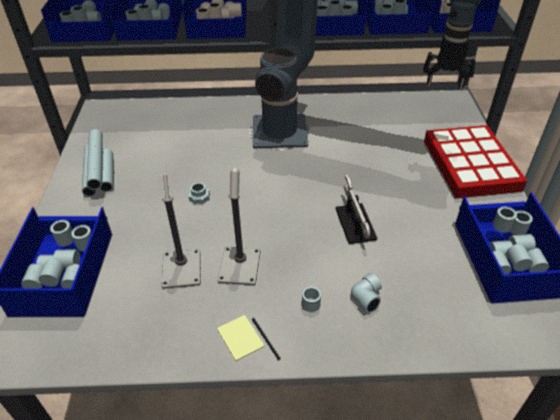

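View pics/top0.png

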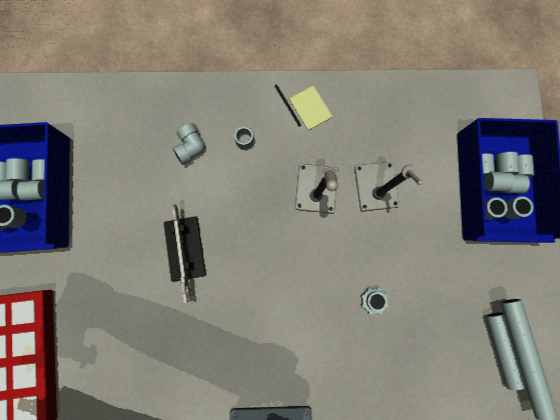

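The scene view shows the spanner in the caddy near pixel (355,210) and the slim peg at left near (168,190). The top view shows the spanner running from its eye at (177,208) to its jaw at (187,300). The slim peg is at (410,172) and its tip is near (419,181).

```bash
python3 - <<'E'
from h import *
np.set_printoptions(precision=4,suppress=True)
for n in("scene","top"): 
    im=vision.camera(n)
    for l in ("spanner","slim_peg","caddy"):
        for e in vision.masks_of(l,n)[:2]:
            m=e["mask"]; v,u=np.nonzero(m)
            print(n,l,round(e["confidence"],2),e["rect"],m.sum())
        e=vision.masks_of(l,n)[0]
        np.save(f"m_{l}_{n}.npy",e["mask"])
    if n=="scene": b=im[160:300,140:260]
    else: b2=im[145:225,340:440]
cv2.imwrite("pics/c.png",np.hstack([cv2.resize(cv2.cvtColor(b,4),(400,466),interpolation=2),cv2.resize(cv2.cvtColor(b2,4),(400,466),interpolation=2)]))
m=np.load("m_spanner_top.npy"); v,u=np.nonzero(m)
P=np.array([atz("top",(r,c),.059)[:2] for r,c in zip(v,u)])
c=P.mean(0); w,V=np.linalg.eigh(np.cov((P-c).T)); d=V[:,1]*np.sign(V[0,1]); s=(P-c)@d
print("span",c,d,np.arctan2(d[1],d[0]),s.min(),s.max(), "mid",c+d*((s.min()+s.max())/2+.0195-.0))
m=np.load("m_caddy_top.npy"); v,u=np.nonzero(m); P=np.array([atz("top",(r,c),.012)[:2] for r,c in zip(v,u)],np.float32)
print("caddy rect",cv2.minAreaRect(P))
E
```

```text
scene spanner 0.66 [344.3, 178.2, 369.2, 234.8] 345
scene slim_peg 0.53 [163.5, 173.2, 173.9, 204.4] 130
scene caddy 0.94 [334.4, 197.3, 376.6, 243.8] 939
top spanner 0.72 [170.5, 207.7, 191.6, 304.0] 627
top slim_peg 0.53 [399.5, 165.1, 423.8, 187.1] 183Traceback (most recent call last):
  File "<stdin>", line 9, in <module>
IndexError: list index out of range
```

```bash
python3 - <<'E'
from h import *
np.set_printoptions(precision=4,suppress=True)
m=np.load("m_spanner_top.npy"); v,u=np.nonzero(m)
P=np.array([atz("top",(r,c),.059)[:2] for r,c in zip(v,u)])
c=P.mean(0); w,V=np.linalg.eigh(np.cov((P-c).T)); d=V[:,1]*np.sign(V[0,1]); s=(P-c)@d
print("span",c,d,np.arctan2(d[1],d[0]),s.min(),s.max())
m=np.load("m_slim_peg_scene.npy"); v,u=np.nonzero(m); print("scene peg rows", [(r,u[v==r].min(),u[v==r].max()) for r in np.unique(v)])
m=np.load("m_slim_peg_top.npy"); v,u=np.nonzero(m); print("top", [(r,u[v==r].min(),u[v==r].max()) for r in np.unique(v)])
# hypothesised peg overlay for azimuths
f=np.array([.602,-.280,.245])
for a in np.arange(-60,61,15):
    A=np.radians(180+a); t=f+.0595*np.array([np.sin(.611)*np.cos(A),np.sin(.611)*np.sin(A),np.cos(.611)])
    print(a,proj("scene",t),proj("top",t))
a=vision.camera("scene")[160:290,140:270]; b=vision.camera("top")[145:225,340:420+10]
cv2.imwrite("pics/c.png",np.hstack([cv2.resize(cv2.cvtColor(a,4),(400,400),interpolation=2),cv2.resize(cv2.cvtColor(b,4),(400,400),interpolation=2)]))
E
```

```text
span [0.4535 0.2074] [0.9885 0.1511] 0.1516836222288995 -0.10933534344497046 0.12160724966669337
scene peg rows [(np.int64(175), np.int64(164), np.int64(165)), (np.int64(176), np.int64(163), np.int64(166)), (np.int64(177), np.int64(163), np.int64(166)), (np.int64(178), np.int64(163), np.int64(166)), (np.int64(179), np.int64(164), np.int64(166)), (np.int64(180), np.int64(164), np.int64(166)), (np.int64(181), np.int64(164), np.int64(167)), (np.int64(182), np.int64(164), np.int64(167)), (np.int64(183), np.int64(164), np.int64(167)), (np.int64(184), np.int64(164), np.int64(167)), (np.int64(185), np.int64(164), np.int64(167)), (np.int64(186), np.int64(164), np.int64(167)), (np.int64(187), np.int64(164), np.int64(167)), (np.int64(188), np.int64(165), np.int64(167)), (np.int64(189), np.int64(165), np.int64(168)), (np.int64(190), np.int64(165), np.int64(168)), (np.int64(191), np.int64(165), np.int64(168)), (np.int64(192), np.int64(165), np.int64(168)), (np.int64(193), np.int64(165), np.int64(168)), (np.int64(194), np.int64(165), np.int64(168)), (np.int64(195), np.int64(165), np.int64(168)), 
[... 1712 characters left out ...]
33612622943), np.float64(412.2623976272555))
0 (np.float64(172.2160355367464), np.float64(167.19078468600915)) (np.float64(183.95227925201803), np.float64(416.97608178190404))
15 (np.float64(172.63463722734264), np.float64(163.40337838905668)) (np.float64(183.2775547009628), np.float64(421.59473283638465))
30 (np.float64(173.6544298419379), np.float64(159.73669476185745)) (np.float64(181.43696258197568), np.float64(425.79769745543354))
45 (np.float64(175.21315849608507), np.float64(156.42887831653)) (np.float64(178.56136065667567), np.float64(429.2950868690927))
60 (np.float64(177.21413498880574), np.float64(153.69971205307027)) (np.float64(174.85326434026314), np.float64(431.8484599039499))
```

View pics/c.png

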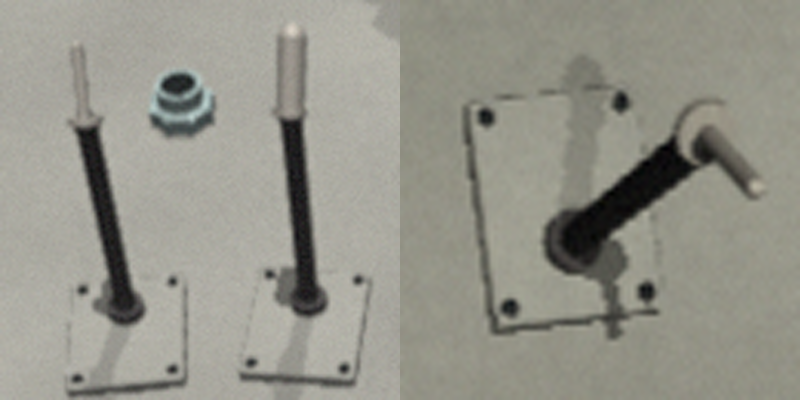

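The slim peg's foot is at (0.602, -0.280, 0.245), leaning at an azimuth of about 189° (stand yaw about 0.16). The crop shows its tip at top-view pixel (420,183). The spanner is at about (0.468, 0.212) with yaw 0.15. I'll go above it next.

Call:
servo_tool --pt "0.339 -0.297 -0.065 0.4 0" --pt "0.339 -0.297 -0.065 0.4 0" --pt "0.339 -0.297 -0.065 0.4 0" --pt "0.339 -0.297 -0.065 0.4 0" --pt "0.339 -0.297 -0.065 0.4 0" --pt "0.339 -0.297 -0.065 0.4 0" --pt "0.339 -0.297 -0.065 0.4 0" --pt "0.339 -0.297 -0.065 0.4 0" --pt "0.339 -0.297 -0.065 0.4 0" --pt "0.339 -0.297 -0.065 0.4 0" --pt "0.339 -0.297 -0.065 0.4 0" --pt "0.339 -0.297 -0.065 0.4 0" --pt "0.339 -0.297 -0.065 0.4 0" --pt "0.339 -0.297 -0.065 0.4 0"

```text
t: 3.02
eef_pos: [0.4678, 0.2116, 0.3395]
eef_rot: [[-0.989, -0.15, -0.001], [-0.15, 0.989, 0.0], [0.001, 0.001, -1.0]]
wrist_force: [0.2, 0.4, 0.1]
gripper_width: 0.0855
finger_force: 0.0
```

```bash
cat > w.py <<'E'
from h import *
np.set_printoptions(precision=4,suppress=True)
def look(l,z,n="wrist"):
    c=cal(n); e=vision.masks_of(l,n)
    if not e: print(l,"none"); return
    e=e[0]; v,u=np.nonzero(e["mask"]); P=np.array([atz(n,(r,q),z,c)[:2] for r,q in zip(v,u)])
    m=P.mean(0); w,V=np.linalg.eigh(np.cov((P-m).T)); d=V[:,1]*np.sign(V[0,1]); s=(P-m)@d; p=(P-m)@np.array([-d[1],d[0]])
    print(l,n,round(e["confidence"],2),e["rect"],"mean",m,"yaw",np.arctan2(d[1],d[0]),"s",s.min(),s.max(),"perp",p.min(),p.max(),"mid",m+d*(s.min()+s.max())/2)
def tips(ls,n="wrist"):
    c=cal(n)
    for l,z in ls.items():
        for e in vision.tip_of(l,n)[:1]: print(l,n,np.round(e["position"],1),round(e["confidence"],2),atz(n,e["position"],z,c))
def st():
    o=status.get_obs(); print("t",o["t"],o["eef_pos"],"yaw",np.arctan2(-o["eef_rot"][0,1],o["eef_rot"][1,1]),o["wrist_force"],o["gripper_width"],o["finger_force"])
def shot(n,f):
    cv2.imwrite(f"pics/{f}.png",cv2.cvtColor(vision.camera(n),4))
E
python3 - <<'E'
from w import *
shot("wrist","w1"); st(); print(ray("wrist",(210,280)))
look("spanner",.06); tips(dict(eye=.059,jaw=.059,spanner=.059,caddy=0))
E
```

```text
t 3.0667 [0.4673 0.2123 0.3398] yaw 0.1523230285552494 [-0.0355  0.5567 -0.3693] 0.08539641204361242 0.0
(array([0.401 , 0.2027, 0.3077]), array([ 0.2626,  0.0411, -0.964 ]))
spanner wrist 0.91 [265.4, 16.2, 280.2, 334.0] mean [0.443  0.2034] yaw 0.15517334758003615 s -0.10468025859951496 0.13530112104985195 perp -0.00500261884306369 0.005081290821452277 mid [0.4581 0.2058]
eye wrist [309.5 276.3] 0.86 [0.5524 0.2236 0.059 ]
jaw wrist [ 59. 273.] 0.88 [0.3653 0.193  0.059 ]
spanner wrist [208.9 275.5] 0.58 [0.4684 0.2103 0.059 ]
caddy wrist [415.2 103.4] 0.61 [0.7481 0.0587 0.    ]
```

View pics/w1.png

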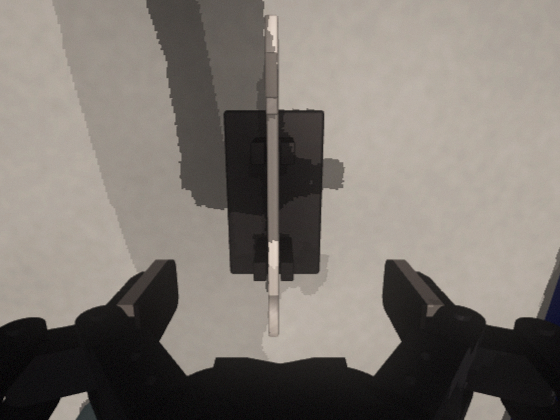

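The picture shows the spanner vertical at column 273, between eye row 310 and jaw row 59, and lined up with the gripper. It sits 2 mm off in y, so I'll descend and grip.

Call:
servo_tool --pt "0.0005 -0.0018 -0.04 0.003 0.3" --pt "0.0005 -0.0018 -0.08 0.003 0.3" --pt "0.0005 -0.0018 -0.11 0.003 0.3" --pt "0.0005 -0.0018 -0.125 0.003 0.3" --pt "0.0005 -0.0018 -0.125 0.003 0.6" --pt "0.0005 -0.0018 -0.125 0.003 1" --pt "0.0005 -0.0018 -0.125 0.003 1" --pt "0.0005 -0.0018 -0.125 0.003 1" --pt "0.0005 -0.0018 -0.125 0.003 1" --pt "0.0005 -0.0018 -0.125 0.003 1" --pt "0.0005 -0.0018 -0.125 0.003 1" --grip_force 50

```text
t: 4.23
eef_pos: [0.4696, 0.2091, 0.2173]
eef_rot: [[-0.988, -0.153, 0.005], [-0.153, 0.988, -0.004], [-0.004, -0.005, -1.0]]
wrist_force: [0.8, -6.4, 1.3]
gripper_width: 0.0069
finger_force: 49.7
```

Call:
servo_tool --pt "0 0 0.03 0 1" --pt "0 0 0.06 0 1" --pt "0 0 0.09 0 1" --pt "-0.004 -0.035 0.09 0 1" --pt "-0.008 -0.07 0.09 0 1" --pt "-0.012 -0.105 0.09 0 1" --pt "-0.016 -0.14 0.09 0 1" --pt "-0.018 -0.165 0.08 0 1" --pt "-0.02 -0.18 0.05 0 1" --pt "-0.02 -0.18 0.02 0 1" --pt "-0.02 -0.18 -0.005 0 1" --pt "-0.02 -0.18 -0.015 0 1" --pt "-0.02 -0.18 -0.02 0 1"

```text
t: 5.32
eef_pos: [0.4474, 0.0302, 0.1934]
eef_rot: [[-0.988, -0.154, -0.003], [-0.154, 0.988, 0.0], [0.003, 0.001, -1.0]]
wrist_force: [-0.8, -0.1, -2.4]
gripper_width: 0.0071
finger_force: 49.4
```

```bash
python3 - <<'E'
from w import *
st(); c=vision.camera("scene"); w=vision.camera("wrist"); p=[int(x) for x in proj("scene",(.45,.03,.03))]
cv2.imwrite("pics/d.png",cv2.cvtColor(np.hstack([cv2.resize(c[p[0]-60:p[0]+60,p[1]-60:p[1]+60],(400,400),interpolation=2),cv2.resize(w,(400,400))]),4)); st()
E
```

```text
t 5.3167 [0.4474 0.0302 0.1934] yaw 0.15499529839635803 [-0.8196 -0.1354 -2.4348] 0.007095185116953642 49.38021004199982
t 5.4167 [0.4484 0.0303 0.1951] yaw 0.15557670760608874 [-0.0212  0.5762 -1.2684] 0.006838806389302324 49.38076078891754
```

View pics/d.png

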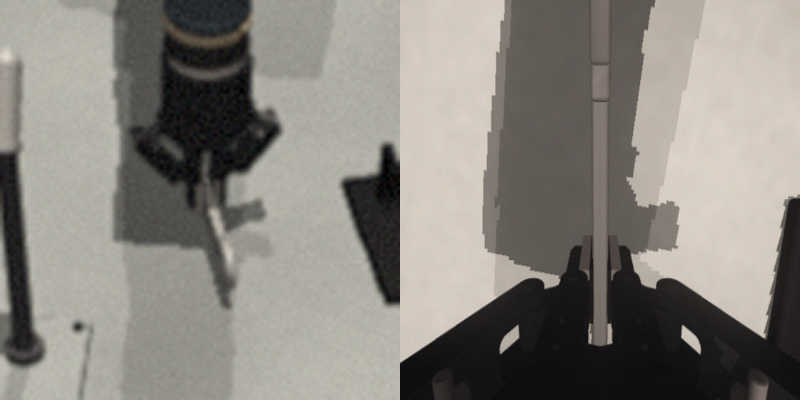

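The spanner is held on edge just above the bench, still hanging in the grip with its eye end at about (225,270) in the left half. I'll ease it down.

Call:
servo_tool --pt "0 0 -0.002 0 1" --pt "0 0 -0.003 0 1" --pt "0 0 -0.004 0 1" --pt "0 0 -0.004 0 1"

```text
t: 5.75
eef_pos: [0.4488, 0.0303, 0.1917]
eef_rot: [[-0.988, -0.155, 0.002], [-0.155, 0.988, -0.0], [-0.002, -0.0, -1.0]]
wrist_force: [0.9, 0.1, -2.3]
gripper_width: 0.0073
finger_force: 49.4
```

Call:
servo_tool --pt "0 0 -0.001 0 1" --pt "0 0 -0.002 0 1" --pt "0 0 -0.003 0 1" --pt "0 0 -0.003 0 1"

```text
t: 6.08
eef_pos: [0.4492, 0.0302, 0.189]
eef_rot: [[-0.988, -0.155, 0.003], [-0.155, 0.988, 0.0], [-0.003, -0.0, -1.0]]
wrist_force: [1.5, 0.7, 4.4]
gripper_width: 0.0072
finger_force: 50.6
```

Call:
servo_tool --pt "0 0 0 0 0.9" --pt "0 0 0 0 0.85" --pt "0 0 0 0 0.8" --pt "0 0 0 0 0.8" --pt "0 0 0 0 0.8" --grip_force 20

```text
t: 6.5
eef_pos: [0.448, 0.0302, 0.1872]
eef_rot: [[-0.988, -0.155, -0.001], [-0.155, 0.988, 0.0], [0.001, 0.0, -1.0]]
wrist_force: [-0.8, -0.3, 0.1]
gripper_width: 0.017
finger_force: 0.0
```

```bash
python3 - <<'E'
from w import *
w=vision.camera("wrist"); look("spanner",.03);st(); cv2.imwrite("pics/e.png",cv2.cvtColor(w,4))
E
```

```text
spanner wrist 0.6 [522.9, 211.6, 558.9, 377.8] mean [0.4419 0.1409] yaw 0.28872147965189576 s -0.04299354662139009 0.03316714707256288 perp -0.008384967147767262 0.007355946482133363 mid [0.4372 0.1395]
t 6.6 [0.4481 0.0302 0.1874] yaw 0.15516071399440165 [0.0029 0.6413 0.3769] 0.017561531206624927 0.0
```

View pics/e.png

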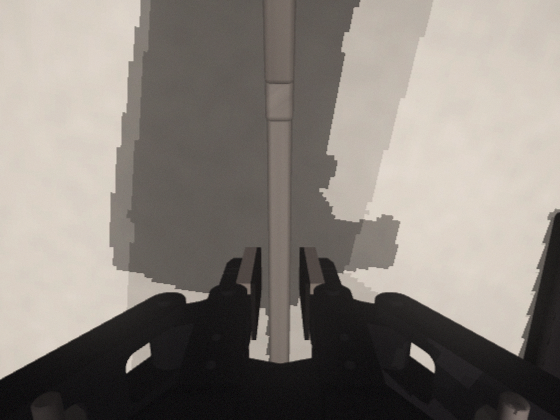

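The spanner stands upright at column 279, with about 5 mm of gap to each finger. I'll tip it toward +y against that finger and lower it by opening slowly.

Call:
servo_tool --pt "0 0 0.005 0 0.8" --pt "0 0 0.01 0 0.8" --pt "-0.0005 0.003 0.01 0 0.8" --pt "-0.0009 0.006 0.01 0 0.8" --pt "-0.0013 0.0085 0.01 0 0.8" --pt "-0.0017 0.011 0.01 0 0.8" --pt "-0.002 0.013 0.01 0 0.8" --pt "-0.0023 0.015 0.01 0 0.8" --pt "-0.0023 0.015 0.01 0 0.8" --pt "-0.0024 0.016 0.006 0 0.75" --pt "-0.0025 0.017 0.002 0 0.7" --pt "-0.0026 0.018 -0.003 0 0.65" --pt "-0.0027 0.019 -0.006 0 0.6" --pt "-0.0028 0.02 -0.008 0 0.55" --pt "-0.003 0.021 -0.01 0 0.5" --pt "-0.003 0.022 -0.01 0 0.45" --pt "-0.003 0.023 -0.011 0 0.4" --pt "-0.003 0.024 -0.011 0 0.35" --pt "-0.003 0.024 -0.011 0 0.3" --pt "-0.003 0.024 -0.011 0 0.3"

```text
t: 8.27
eef_pos: [0.4454, 0.0542, 0.1769]
eef_rot: [[-0.988, -0.155, 0.0], [-0.155, 0.988, -0.0], [-0.0, -0.0, -1.0]]
wrist_force: [-0.0, 0.1, -0.0]
gripper_width: 0.0598
finger_force: 0.0
```

```bash
python3 - <<'E'
from w import *
w=vision.camera("wrist"); look("spanner",.008);st(); cv2.imwrite("pics/f.png",cv2.cvtColor(w,4))
E
```

```text
spanner wrist 0.79 [208.7, 0.5, 387.0, 363.4] mean [0.3983 0.0502] yaw 0.09043219317964045 s -0.06116286273988789 0.09232529541252278 perp -0.03294218335100637 0.031571466688824566 mid [0.4138 0.0516]
t 8.3667 [0.4454 0.0541 0.1769] yaw 0.15521363622201526 [ 0.4374  0.2903 -0.2624] 0.0598030186949568 0.0
```

View pics/f.png

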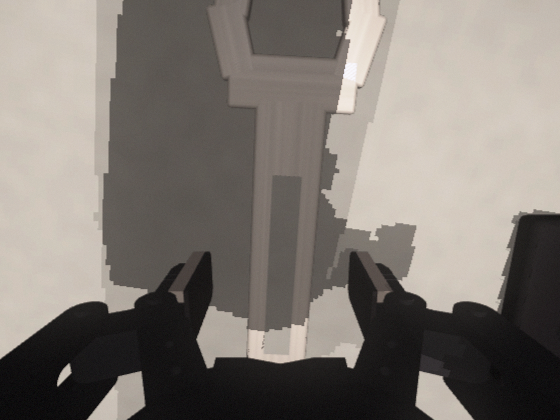

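The spanner now lies flat between the fingers, with its handle at columns 250–320, and it has been let go. I'll rise and measure it.

Call:
servo_tool --pt "0 0 0.03 0 0.3" --pt "0.02 0 0.07 0 0.2" --pt "0.04 0 0.11 0 0.2" --pt "0.06 0 0.15 0 0.2" --pt "0.06 0 0.18 0 0.2" --pt "0.06 0 0.18 0 0.2" --pt "0.06 0 0.18 0 0.2"

```text
t: 8.95
eef_pos: [0.5067, 0.054, 0.3604]
eef_rot: [[-0.988, -0.154, 0.007], [-0.154, 0.988, -0.0], [-0.007, -0.001, -1.0]]
wrist_force: [0.3, 0.0, -0.3]
gripper_width: 0.0682
finger_force: 0.0
```

```bash
python3 - <<'E'
from w import *
w=vision.camera("wrist"); st(); look("spanner",.004); tips(dict(eye=.006,spanner=.006,jaw=.006)); t=vision.camera("top");look("spanner",.004,"top"); tips(dict(eye=.006,spanner=.006,jaw=.006),"top")
E
```

```text
t 9.0 [0.5057 0.0541 0.3579] yaw 0.15503881069885198 [-0.4418  0.5269 -0.4505] 0.0684272047160646 0.0
spanner wrist 0.63 [263.0, 1.6, 337.0, 228.5] mean [0.4313 0.0537] yaw 0.0955440709515505 s -0.08730385029945628 0.11634558357983664 perp -0.03155217840728643 0.03110430969792639 mid [0.4458 0.055 ]
eye wrist [210.  287.8] 0.87 [0.5243 0.0653 0.006 ]
spanner wrist [122.5 293.2] 0.9 [0.4429 0.057  0.006 ]
spanner top 0.43 [260.5, 295.9, 262.0, 299.2] mean [0.3492 0.0201] yaw 0.22004339970161013 s -0.004475984822946966 0.003116533766319208 perp -0.0014433863376156657 0.0014978392560174678 mid [0.3485 0.02  ]
jaw top [302.2 251.9] 0.59 [0.3378 0.0417 0.006 ]
```

The eye is at (0.524, 0.065) and the yaw is about 0.098. The distance from eye to origin comes out at 82 mm against 85 expected, which is fine. I'll grip across the handle 38 mm behind the eye.

Call:
servo_tool --pt "-0.019 0.0075 -0.04 -0.057 0.3" --pt "-0.019 0.0075 -0.08 -0.057 0.3" --pt "-0.019 0.0075 -0.12 -0.057 0.3" --pt "-0.019 0.0075 -0.15 -0.057 0.3" --pt "-0.019 0.0075 -0.17 -0.057 0.3" --pt "-0.019 0.0075 -0.18 -0.057 0.35" --pt "-0.019 0.0075 -0.1835 -0.057 0.45" --pt "-0.019 0.0075 -0.1835 -0.057 0.6" --pt "-0.019 0.0075 -0.1835 -0.057 1" --pt "-0.019 0.0075 -0.1835 -0.057 1" --pt "-0.019 0.0075 -0.1835 -0.057 1" --pt "-0.019 0.0075 -0.1835 -0.057 1" --grip_force 20

```text
t: 10.45
eef_pos: [0.4872, 0.0616, 0.1746]
eef_rot: [[-0.995, -0.098, 0.003], [-0.098, 0.995, 0.0], [-0.003, -0.0, -1.0]]
wrist_force: [-0.3, 0.0, 0.7]
gripper_width: 0.0269
finger_force: 22.5
```

Call:
servo_tool --pt "0 0 0.008 0 1" --pt "0 0 0.016 0 1" --pt "0 0 0.024 0 1" --pt "0 0 0.032 0 1" --pt "0 0 0.04 0 1" --pt "0 0 0.048 0 1" --pt "0 0 0.056 0 1" --pt "0 0 0.056 0 1"

```text
t: 11.12
eef_pos: [0.4872, 0.0617, 0.2317]
eef_rot: [[-0.995, -0.098, 0.004], [-0.098, 0.995, -0.0], [-0.004, -0.0, -1.0]]
wrist_force: [0.4, 0.3, -2.1]
gripper_width: 0.027
finger_force: 22.2
```

```bash
python3 - <<'E'
from w import *
w=vision.camera("wrist"); s=vision.camera("scene"); st(); look("spanner",.06); p=[int(x) for x in proj("scene",(.45,.05,.06))]
cv2.imwrite("pics/g.png",cv2.cvtColor(np.hstack([cv2.resize(s[p[0]-50:p[0]+70,p[1]-60:p[1]+60],(400,400),interpolation=2),cv2.resize(w,(400,400))]),4))
E
```

```text
t 11.2167 [0.4865 0.0617 0.2298] yaw 0.09819566835009882 [-0.4566 -0.1906 -2.0614] 0.027036659413654855 22.17615455389023
spanner wrist 0.78 [235.9, 1.2, 329.5, 357.6] mean [0.446  0.0574] yaw 0.10873370435070394 s -0.06590531889973904 0.08544249723979305 perp -0.021393197466590918 0.021368096319985486 mid [0.4557 0.0585]
```

View pics/g.png

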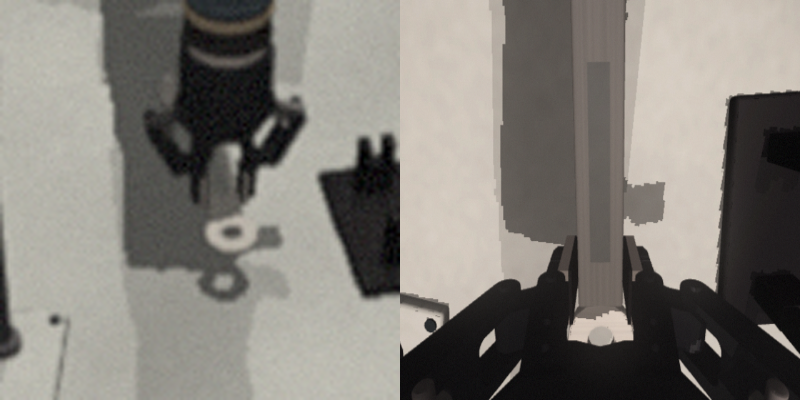

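Gripped and carried at about 2.1 N, the spanner looks roughly level, with the eye at (232,232) in the left half. The peg needs it jaw-down. I'll pitch it by pressing the eye ring lightly on top of the fixed caddy's robot-side pillar.

Call:
servo_tool --pt "0 0 0.035 0.0 1" --pt "-0.02 0.025 0.07 0.02 1" --pt "-0.04 0.055 0.07 0.052 1" --pt "-0.06 0.085 0.07 0.052 1" --pt "-0.08 0.115 0.07 0.052 1" --pt "-0.1 0.1365 0.06 0.052 1" --pt "-0.1 0.1365 0.04 0.052 1" --pt "-0.1 0.1365 0.025 0.052 1" --pt "-0.1 0.1365 0.017 0.052 1" --pt "-0.1 0.1365 0.013 0.052 1" --pt "-0.1 0.1365 0.01 0.052 1" --pt "-0.1 0.1365 0.007 0.052 1" --pt "-0.1 0.1365 0.007 0.052 1" --grip_force 20

```text
t: 12.35
eef_pos: [0.3866, 0.1979, 0.2363]
eef_rot: [[-0.989, -0.149, -0.0], [-0.149, 0.989, 0.0], [0.0, 0.0, -1.0]]
wrist_force: [-1.3, -1.3, -1.5]
gripper_width: 0.0271
finger_force: 21.8
```

```bash
cat >> w.py <<'E'
def pitch():
    c=cal("wrist"); e=vision.masks_of("spanner","wrist")[0]["mask"]; K,R,t=c; pts=[]
    for r in range(0,420,12):
        u=np.nonzero(e[r])[0]
        if len(u)>10: pts.append((r,u.min(),u.max()+1))
    print([tuple(map(int,p)) for p in pts])
    for r,a,b in pts:
        Z=K[0,0]*.028/(b-a); X=R.T@(np.linalg.inv(K)@np.array([(a+b)/2,r,1])*Z-t); print(r,X, end=";")
E
python3 - <<'E'
from w import *
w=vision.camera("wrist"); st(); pitch()
E
```

```text
t 12.4 [0.3868 0.198  0.2366] yaw 0.1494740401694253 [-0.3622  1.403  -2.0264] 0.027023861469713913 21.748832166194916
[(0, 220, 340), (12, 221, 339), (24, 245, 314), (36, 245, 314), (48, 247, 313), (60, 246, 313), (72, 247, 313), (84, 247, 314), (96, 247, 313), (108, 246, 313), (120, 246, 313), (132, 246, 313), (144, 247, 313), (156, 247, 313), (168, 247, 313), (180, 247, 313), (192, 247, 313), (204, 248, 312), (216, 248, 312), (228, 248, 312), (240, 248, 312), (252, 248, 311), (264, 249, 311), (276, 249, 311), (288, 249, 311), (300, 248, 312), (312, 248, 312), (324, 249, 312), (336, 241, 318), (348, 234, 325)]
0 [0.2949 0.1847 0.1144];12 [0.2972 0.185  0.1137];24 [0.2853 0.183  0.0505];36 [0.29   0.1837 0.0518];48 [0.2934 0.1845 0.0462];60 [0.2986 0.185  0.0498];72 [0.3031 0.1859 0.0488];84 [0.3081 0.1869 0.0525];96 [0.3128 0.1874 0.0515];108 [0.3178 0.1879 0.0551];120 [0.3226 0.1886 0.0564];132 [0.3273 0.1894 0.0577];144 [0.3323 0.1903 0.0568];156 [0.3371 0.191  0.0581];168 [0.342  0.1918 0.0595];180 [0.3469 0.1925 0.0608];192 [0.3517 0.1932 0.0621];204 [0.3577 0.1941 0.0591];216 [0.3627 0.1949 0.0604];228 [0.3677 0.1956 0.0618];240 [0.3727 0.1964 0.0632];252 [0.3787 0.1971 0.0623];264 [0.3848 0.1982 0.0614];276 [0.3899 0.199  0.0629];288 [0.3951 0.1998 0.0643];300 [0.3978 0.2002 0.07  ];312 [0.4028 0.2009 0.0714];324 [0.4092 0.2021 0.0707];336 [0.3973 0.1999 0.0961];348 [0.389  0.1987 0.1137];
```

Call:
servo_tool --pt "0 0 -0.003 0 1" --pt "0 0 -0.006 0 1" --pt "0 0 -0.009 0 1" --pt "0 0 -0.009 0 1"

```text
t: 12.78
eef_pos: [0.387, 0.1982, 0.231]
eef_rot: [[-0.989, -0.149, 0.003], [-0.149, 0.989, 0.0], [-0.003, -0.0, -1.0]]
wrist_force: [-6.4, -2.7, 15.0]
gripper_width: 0.027
finger_force: 23.2
```

```bash
python3 - <<'E'
from w import *
w=vision.camera("wrist"); st(); pitch(); tips(dict(eye=.07)); s=vision.camera("scene"); tips(dict(eye=.07),"scene")
E
```

```text
t 12.8333 [0.3869 0.1982 0.231 ] yaw 0.15005457515773207 [-6.4505 -2.5328 14.8566] 0.027549031091735694 23.192733228206635
[(0, 219, 342), (12, 221, 340), (24, 226, 335), (36, 228, 334), (48, 250, 311), (60, 250, 312), (72, 250, 311), (84, 249, 310), (96, 249, 311), (108, 249, 311), (120, 249, 311), (132, 249, 311), (144, 248, 310), (156, 249, 311), (168, 249, 311), (180, 249, 311), (192, 249, 311), (204, 249, 311), (216, 248, 312), (228, 248, 312), (240, 248, 312), (252, 248, 311), (264, 249, 311), (276, 249, 311), (288, 249, 312), (300, 248, 312), (312, 248, 312), (324, 247, 312), (336, 246, 315), (348, 237, 323), (360, 262, 296)]
0 [0.296  0.1851 0.1108];12 [0.2978 0.1854 0.1086];24 [0.2987 0.1855 0.1012];36 [0.301  0.186  0.0992];48 [0.2918 0.1846 0.0274];60 [0.2974 0.1857 0.0316];72 [0.3023 0.1862 0.0303];84 [0.3076 0.1865 0.0317];96 [0.313  0.1876 0.0358];108 [0.3181 0.1883 0.0373];120 [0.3233 0.1891 0.0387];132 [0.3285 0.1899 0.0401];144 [0.3337 0.1902 0.0415];156 [0.3388 0.1915 0.043 ];168 [0.344  0.1923 0.0444];180 [0.3492 0.193  0.0458];192 [0.3543 0.1938 0.0473];204 [0.3595 0.1946 0.0487];216 [0.3633 0.1952 0.0547];228 [0.3683 0.1959 0.0561];240 [0.3733 0.1967 0.0575];252 [0.3793 0.1974 0.0567];264 [0.3853 0.1985 0.0558];276 [0.3905 0.1993 0.0572];288 [0.3945 0.2001 0.0609];300 [0.3984 0.2005 0.0644];312 [0.4034 0.2012 0.0658];324 [0.4071 0.2016 0.0692];336 [0.4066 0.2019 0.078 ];348 [0.3934 0.1997 0.1029];360 [ 0.5141  0.2171 -0.041 ];eye scene [195.2 353.1] 0.73 [0.4244 0.2029 0.07  ]
```

Call:
servo_tool --pt "0 0 0.004 0 1" --pt "0 0 0.02 0 1" --pt "0 0 0.06 0 1" --pt "0.01 -0.01 0.1 0 1" --pt "0.02 -0.04 0.125 0.01 1" --pt "0.035 -0.075 0.14 0.01 1" --pt "0.05 -0.11 0.16 0.01 1" --pt "0.065 -0.145 0.18 0.01 1" --pt "0.08 -0.18 0.2 0.01 1" --pt "0.095 -0.215 0.22 0.01 1" --pt "0.11 -0.25 0.24 0.01 1" --pt "0.125 -0.285 0.26 0.01 1" --pt "0.14 -0.32 0.28 0.01 1" --pt "0.153 -0.355 0.2925 0.01 1" --pt "0.153 -0.388 0.2925 0.01 1" --pt "0.153 -0.388 0.2925 0.01 1" --pt "0.153 -0.388 0.2925 0.01 1" --grip_force 45

```text
t: 14.45
eef_pos: [0.5399, -0.1926, 0.5181]
eef_rot: [[-0.988, -0.155, -0.001], [-0.155, 0.988, 0.001], [0.001, 0.001, -1.0]]
wrist_force: [-0.4, 0.3, -3.4]
gripper_width: 0.0265
finger_force: 45.1
```

```bash
cat >> w.py <<'E'
def peg():
    vision.camera("wrist"); tips(dict(slim_peg=.245))
    c=cal("wrist"); R=[]
    for e in vision.masks_of("slim_peg","wrist")[:1]:
        v,u=np.nonzero(e["mask"]); print(round(e["confidence"],2),e["rect"],len(v)); np.save("m_pw.npy",e["mask"])
    for q in vision.tip_of("slim_peg","wrist")[:1]: R.append(q["position"])
    return c,R
E
python3 - <<'E'
from w import *
st(); c,R=peg(); shot("wrist","h"); pitch(); print(); tips(dict(eye=.36,slim_peg=.245)); s=vision.camera("scene"); tips(dict(eye=.362),"scene")
E
```

```text
t 14.45 [ 0.5399 -0.1926  0.5181] yaw 0.15602819767267784 [-0.4453  0.2529 -3.3776] 0.026489804819068874 45.087833404541016
slim_peg wrist [272.4 151.1] 0.86 [ 0.6034 -0.2799  0.245 ]
0.72 [113.8, 249.0, 170.4, 287.6] 1177
[(0, 218, 342), (12, 221, 339), (24, 226, 334), (36, 227, 333), (48, 251, 310), (60, 251, 311), (72, 250, 311), (84, 250, 311), (96, 249, 311), (108, 250, 311), (120, 249, 311), (132, 249, 311), (144, 249, 311), (156, 249, 311), (168, 249, 310), (180, 249, 310), (192, 249, 311), (204, 249, 311), (216, 249, 312), (228, 248, 312), (240, 248, 312), (252, 250, 310), (264, 250, 310), (276, 250, 310), (288, 250, 310), (300, 249, 311), (312, 248, 313), (324, 248, 312), (336, 245, 315), (348, 236, 323)]
0 [ 0.4482 -0.2029  0.4005];12 [ 0.4497 -0.2026  0.3968];24 [ 0.4505 -0.2025  0.3892];36 [ 0.4531 -0.2021  0.3882];48 [ 0.4425 -0.2035  0.3106];60 [ 0.4483 -0.2023  0.315 ];72 [ 0.454  -0.2016  0.3192];84 [ 0.4593 -0.2008  0.3207];96 [ 0.4647 -0.2001  0.3248];108 [ 0.4698 -0.1991  0.3235];120 [ 0.475  -0.1984  0.3276];132 [ 0.4802 -0.1976  0.329 ];144 [ 0.4854 -0.1968  0.3304];156 [ 0.4905 -0.1959  0.3318];168 [ 0.4961 -0.1952  0.3307];180 [ 0.5014 -0.1944  0.3321];192 [ 0.506  -0.1934  0.336 ];204 [ 0.5112 -0.1925  0.3374];216 [ 0.5156 -0.1916  0.3412];228 [ 0.52   -0.1911  0.3449];240 [ 0.525  -0.1903  0.3462];252 [ 0.5338 -0.1889  0.3383];264 [ 0.5391 -0.188   0.3397];276 [ 0.5445 -0.1871  0.3412];288 [ 0.5498 -0.1862  0.3426];300 [ 0.5525 -0.1858  0.3487];312 [ 0.5537 -0.1854  0.3565];324 [ 0.56   -0.1846  0.3558];336 [ 0.5571 -0.1851  0.3683];348 [ 0.5444 -0.1873  0.3926];
slim_peg wrist [268.2 142.7] 0.7 [ 0.6021 -0.2846  0.245 ]
eye scene [150.6 201.7] 0.74 [ 0.5768 -0.1896  0.362 ]
```

View pics/h.png

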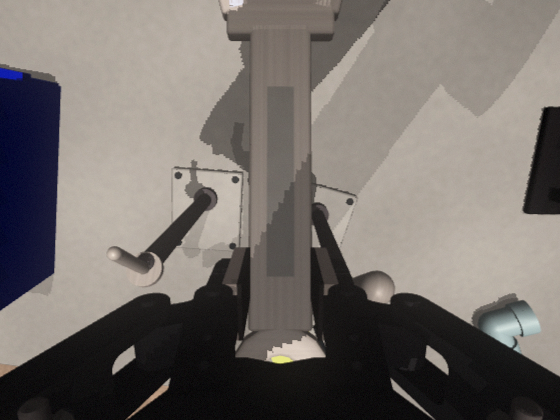

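The picture shows the slim peg's foot at about pixel (147,267) and its tip at about (113,253), with the eye partly visible at (282,358). The arm has settled now, so I'll measure the peg again from here.

```bash
cat >> w.py <<'E'
def pegfit(fpx,tpx):
    from scipy.optimize import least_squares
    c=cal("wrist")
    def X(p):
        f=np.array([p[0],p[1],.245]); s=np.sin(np.radians(35)); d=np.array([-s*np.cos(p[2]),-s*np.sin(p[2]),np.cos(np.radians(35))]); return f,f+.057*d,d
    r=least_squares(lambda p:np.r_[np.array(proj("wrist",X(p)[0],c))-fpx,np.array(proj("wrist",X(p)[1],c))-tpx],[.6,-.28,.15])
    print("fit",r.x,"res",r.fun); return r.x
E
python3 - <<'E'
from w import *
im=vision.camera("wrist"); st()
for e in vision.tip_of("slim_peg","wrist")[:1]: f=np.array(e["position"]); print(f,atz("wrist",f,.245))
m=vision.masks_of("slim_peg","wrist")[0]["mask"]; v,u=np.nonzero(m)
for q in range(u.min(),u.max()+1,2): print(q,v[u==q].min(),v[u==q].max(),end="; ")
i=u<u.min()+7; t=np.array([v[i].mean(),u.min()+4.]); print("tip",t)
# overlay
p=pegfit(f,t)
b=im[225:305,90:190]; cv2.imwrite("pics/i.png",cv2.resize(cv2.cvtColor(b,4),(800,600)[:2],interpolation=2))
s=vision.camera("scene"); tips(dict(eye=.362),"scene"); s=vision.camera("scene"); tips(dict(eye=.362),"scene"); st()
E
```

```text
t 15.0 [ 0.5392 -0.1892  0.52  ] yaw 0.1611060458329396 [-0.0807 -0.2018 -2.134 ] 0.026411114206694623 45.08637607097626
[269.7 147.3] [ 0.6028 -0.2821  0.245 ]
107 252 254; 109 248 257; 111 246 259; 113 245 260; 115 245 261; 117 245 262; 119 246 263; 121 247 264; 123 248 265; 125 249 266; 127 251 275; 129 252 279; 131 253 281; 133 254 283; 135 254 284; 137 253 285; 139 252 285; 141 252 286; 143 260 286; 145 262 286; 147 263 286; 149 264 285; 151 266 284; 153 253 283; 155 254 282; 157 255 281; 159 256 279; 161 258 277; 163 261 274; tip [252.5195 111.    ]
fit [ 0.6022 -0.2823  0.2068] res [-0.6714 -0.0287  0.5275  0.0228]
eye scene [151.6 202.6] 0.84 [ 0.5807 -0.1872  0.362 ]
eye scene [150.4 202.9] 0.59 [ 0.5762 -0.1869  0.362 ]
t 15.3 [ 0.5393 -0.1899  0.5197] yaw 0.1601602176039953 [-0.3688 -0.2585 -1.8883] 0.026348223927360057 45.08632957935333
```

View pics/i.png

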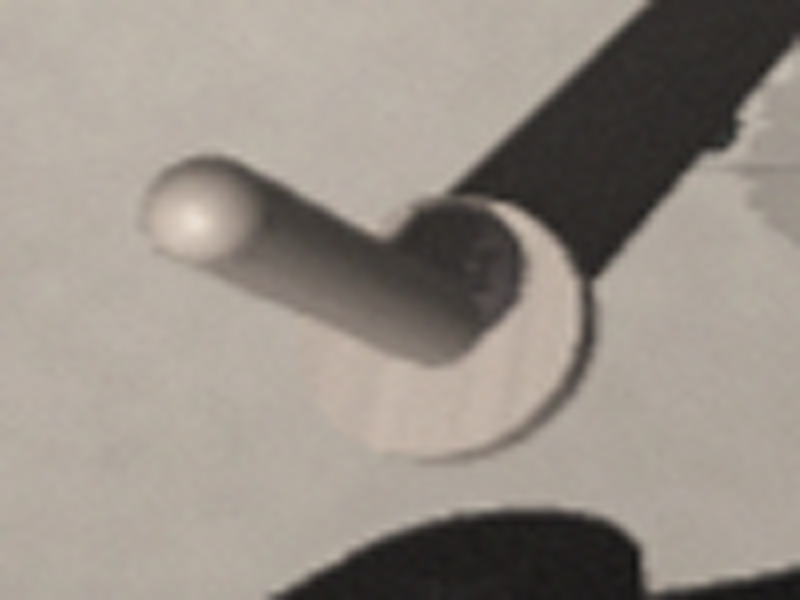

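The close crop shows the ball tip's centre at about wrist pixel (115.5,253) and the peg's root on the collar at about (145,268.5).

```bash
sed -i 's/f+.057\*d/f+.055*d/' w.py; python3 - <<'E'
from w import *
for f in ((268.5,145.),(269.7,147.3)):
    p=pegfit(np.array(f),np.array([253.,115.4])); s=.055*np.sin(np.radians(35)); b=np.array([p[0]-s*np.cos(p[2]),p[1]-s*np.sin(p[2])]); print("ball",b)
# independent: ball centre by its own height; scene/top tri of tip
print(atz("wrist",(253,115.4),.290)); st()
E
```

```text
fit [ 0.6018 -0.2843  0.0956] res [-0.0488  0.0029  0.0388 -0.0023]
ball [ 0.5704 -0.2873]
fit [ 0.602  -0.2825  0.1519] res [-0.7376  0.0055  0.5858 -0.0044]
ball [ 0.5708 -0.2873]
[ 0.5704 -0.2874  0.29  ]
t 15.3 [ 0.5393 -0.1899  0.5197] yaw 0.1601602176039953 [-0.3688 -0.2585 -1.8883] 0.026348223927360057 45.08632957935333
```

Call:
servo_tool --pt "-0.002 -0.03 0 0 1" --pt "-0.004 -0.06 0 0 1" --pt "-0.005 -0.09 -0.01 0 1" --pt "-0.0053 -0.103 -0.03 0 1" --pt "-0.0053 -0.103 -0.045 0 1" --pt "-0.0053 -0.103 -0.052 0 1" --pt "-0.0053 -0.103 -0.052 0 1" --pt "-0.0053 -0.103 -0.052 0 1" --pt "-0.0053 -0.103 -0.052 0 1"

```text
t: 16.05
eef_pos: [0.5341, -0.2922, 0.4692]
eef_rot: [[-0.987, -0.16, 0.002], [-0.16, 0.987, -0.001], [-0.002, -0.001, -1.0]]
wrist_force: [0.8, 0.4, -1.2]
gripper_width: 0.0265
finger_force: 45.2
```

```bash
python3 - <<'E'
from w import *
st(); s=vision.camera("scene"); tips(dict(eye=.31),"scene"); print("ball px",proj("scene",(.5705,-.2873,.29)),"eye exp px",proj("scene",(.5705,-.2873,.31)))
w=vision.camera("wrist"); tips(dict(eye=.31,slim_peg=.245)); pitch()
for l in("slim_peg","eye"):
    for e in vision.masks_of(l,"scene")[:1]: print("\n",l,e["rect"],e["confidence"])
s=vision.camera("scene"); tips(dict(eye=.31),"scene")
E
```

```text
t 16.05 [ 0.5341 -0.2922  0.4692] yaw 0.16108956169526617 [ 0.7746  0.3902 -1.1531] 0.026450292566566086 45.21726071834564
eye scene [167.  162.7] 0.8 [ 0.5678 -0.288   0.31  ]
ball px (np.float64(174.21805918101276), np.float64(164.22736736401973)) eye exp px (np.float64(167.70835062667146), np.float64(162.84297804066412))
[(0, 219, 341), (12, 222, 339), (24, 227, 333), (36, 228, 332), (48, 251, 310), (60, 250, 310), (72, 250, 311), (84, 251, 310), (96, 249, 310), (108, 249, 310), (120, 250, 310), (132, 250, 311), (144, 249, 311), (156, 249, 311), (168, 249, 310), (180, 250, 310), (192, 250, 310), (204, 250, 310), (216, 250, 311), (228, 248, 311), (240, 248, 312), (252, 250, 310), (264, 250, 309), (276, 250, 309), (288, 251, 309), (300, 250, 310), (312, 249, 312), (324, 249, 312), (336, 245, 314), (348, 238, 323)]
0 [ 0.4429 -0.3069  0.3481];12 [ 0.4445 -0.3065  0.3451];24 [ 0.4451 -0.3066  0.3364];36 [ 0.4478 -0.3061  0.3354];48 [ 0.4378 -0.3076  0.2596];60 [ 0.4437 -0.3069  0.264 ];72 [ 0.4493 -0.3057  0.2683];84 [ 0.4541 -0.305   0.2641];96 [ 0.4598 -0.3045  0.2712];108 [ 0.4651 -0.3036  0.2726];120 [ 0.4703 -0.3026  0.2714];132 [ 0.4755 -0.3015  0.2755];144 [ 0.4806 -0.3009  0.2795];156 [ 0.4857 -0.3001  0.2809];168 [ 0.4913 -0.2994  0.2798];180 [ 0.497  -0.2982  0.2787];192 [ 0.5023 -0.2974  0.2801];204 [ 0.5077 -0.2965  0.2816];216 [ 0.5122 -0.2955  0.2856];228 [ 0.516  -0.2954  0.2918];240 [ 0.5202 -0.2944  0.2954];252 [ 0.529  -0.293   0.2875];264 [ 0.5355 -0.2922  0.2864];276 [ 0.5409 -0.2913  0.2879];288 [ 0.5477 -0.29    0.2869];300 [ 0.5504 -0.2896  0.2933];312 [ 0.5515 -0.2891  0.3015];324 [ 0.5566 -0.2883  0.3029];336 [ 0.5536 -0.2892  0.3158];348 [ 0.5412 -0.2908  0.3396];
 slim_peg [165.1, 172.6, 171.6, 204.8] 0.48

 eye [152.7, 144.1, 171.3, 172.4] 0.78
eye scene [167.9 160.7] 0.66 [ 0.571  -0.2923  0.31  ]
```

Call:
servo_tool --pt "0 0 -0.005 0 1" --pt "0 0 -0.01 0 1" --pt "0 0 -0.015 0 1" --pt "0 0 -0.018 0 1" --pt "0.001 0 -0.02 0 1" --pt "0.002 0 -0.022 0 1" --pt "0.002 0 -0.022 0 1"

```text
t: 17.13
eef_pos: [0.5358, -0.2929, 0.4443]
eef_rot: [[-0.987, -0.159, -0.003], [-0.159, 0.987, 0.001], [0.002, 0.001, -1.0]]
wrist_force: [-1.6, -0.3, -3.5]
gripper_width: 0.0263
finger_force: 45.1
```

```bash
python3 - <<'E'
from w import *
st(); s=vision.camera("scene"); tips(dict(eye=.288),"scene")
for e in vision.masks_of("slim_peg","scene")[:1]:
  v,u=np.nonzero(e["mask"]); print(e["rect"],[(int(r),int(u[v==r].min()),int(u[v==r].max())) for r in np.unique(v)])
for e in vision.masks_of("spanner","scene")[:1]:
  v,u=np.nonzero(e["mask"]); print(e["rect"],[(int(r),int(u[v==r].min()),int(u[v==r].max()),int((v==r).sum())) for r in np.unique(v)])
E
```

```text
t 17.1333 [ 0.5358 -0.2929  0.4443] yaw 0.16005882183899178 [-1.5593 -0.2774 -3.5006] 0.026319231249146854 45.06792068481445
eye scene [174.2 164.3] 0.77 [ 0.568  -0.2878  0.288 ]
[228.7, 170.2, 241.8, 197.9] [(167, 234, 234), (168, 232, 237), (169, 231, 238), (170, 230, 238), (171, 230, 239), (172, 230, 239), (173, 229, 239), (174, 229, 239), (175, 229, 239), (176, 229, 239), (177, 229, 239), (178, 229, 239), (179, 229, 239), (180, 229, 239), (181, 229, 238), (182, 230, 238), (183, 230, 238), (184, 230, 238), (185, 230, 238), (186, 230, 238), (187, 230, 238), (188, 230, 238), (189, 230, 238), (190, 230, 238), (191, 229, 238), (192, 229, 238), (193, 229, 238), (194, 229, 239), (195, 229, 239), (196, 229, 239), (197, 229, 239), (198, 231, 238)]
[160.0, 151.2, 174.8, 182.3] [(149, 173, 175, 3), (150, 158, 174, 4), (151, 157, 162, 6), (152, 156, 163, 8), (153, 156, 165, 10), (154, 156, 167, 12), (155, 156, 167, 12), (156, 156, 168, 13), (157, 156, 168, 13), (158, 157, 168, 12), (159, 157, 168, 12), (160, 158, 168, 11), (161, 159, 169, 11), (162, 160, 169, 10), (163, 160, 169, 10), (164, 160, 169, 10), (165, 160, 169, 10), (166, 160, 170, 11), (167, 160, 170, 11), (168, 160, 170, 11), (169, 160, 171, 12), (170, 160, 171, 12), (171, 160, 172, 13), (172, 160, 172, 13), (173, 160, 173, 14), (174, 160, 174, 15), (175, 158, 174, 15), (176, 157, 175, 18), (177, 156, 175, 20), (178, 156, 174, 19), (179, 156, 174, 19), (180, 156, 173, 18), (181, 157, 171, 15), (182, 158, 169, 12)]
```

Call:
servo_tool --pt "0.002 0.0003 -0.003 0 1" --pt "0.004 0.0006 -0.006 0 1" --pt "0.006 0.0009 -0.009 0 1" --pt "0.008 0.0012 -0.012 0 1" --pt "0.008 0.0012 -0.012 0 1"

```text
t: 17.75
eef_pos: [0.5437, -0.2919, 0.433]
eef_rot: [[-0.987, -0.159, -0.002], [-0.159, 0.987, -0.0], [0.002, 0.0, -1.0]]
wrist_force: [-4.4, -1.4, -4.6]
gripper_width: 0.0261
finger_force: 45.0
```

The peg pushes perpendicular to its own axis, so the eye is on it and slightly too far in +x. I'll continue with less x.

Call:
servo_tool --pt "0.0 0.0 -0.002 0 1" --pt "0.002 0.0003 -0.005 0 1" --pt "0.004 0.0006 -0.008 0 1" --pt "0.006 0.0009 -0.011 0 1" --pt "0.008 0.0012 -0.014 0 1" --pt "0.008 0.0012 -0.014 0 1"

```text
t: 18.25
eef_pos: [0.5526, -0.2905, 0.4188]
eef_rot: [[-0.987, -0.16, 0.001], [-0.16, 0.987, 0.0], [-0.001, 0.0, -1.0]]
wrist_force: [-2.1, -1.8, -2.2]
gripper_width: 0.0261
finger_force: 45.1
```

Call:
servo_tool --pt "0.001 0.0002 -0.002 0 1" --pt "0.0025 0.0004 -0.004 0 1" --pt "0.004 0.0006 -0.006 0 1" --pt "0.0052 0.0008 -0.008 0 1" --pt "0.0052 0.0008 -0.008 0 1"

```text
t: 18.67
eef_pos: [0.5577, -0.2897, 0.4112]
eef_rot: [[-0.987, -0.16, 0.001], [-0.16, 0.987, 0.0], [-0.001, 0.0, -1.0]]
wrist_force: [-1.5, -1.8, -3.0]
gripper_width: 0.0262
finger_force: 45.2
```

Call:
servo_tool --pt "0.001 0.0002 -0.0015 0 1" --pt "0.002 0.0003 -0.003 0 1" --pt "0.003 0.0005 -0.0045 0 1" --pt "0.004 0.0006 -0.006 0 1" --pt "0.004 0.0006 -0.006 0 1"

```text
t: 19.08
eef_pos: [0.5608, -0.2891, 0.4061]
eef_rot: [[-0.987, -0.159, -0.001], [-0.159, 0.987, -0.0], [0.001, -0.0, -1.0]]
wrist_force: [-5.5, -2.9, 1.5]
gripper_width: 0.0261
finger_force: 45.4
```

The ring has reached the collar. I'll ease the pitch a little more at low grip, then release.

Call:
servo_tool --pt "0.0 0 -0.001 0 1" --pt "0.0 0 -0.002 0 1" --pt "0.0005 0 -0.003 0 1" --pt "0.0005 0 -0.004 0 1" --pt "0.0005 0 -0.005 0 1" --pt "0.0005 0 -0.005 0 1" --grip_force 20

```text
t: 19.58
eef_pos: [0.5617, -0.2889, 0.4018]
eef_rot: [[-0.987, -0.16, 0.002], [-0.16, 0.987, -0.0], [-0.001, -0.001, -1.0]]
wrist_force: [-4.1, -0.2, 2.7]
gripper_width: 0.0267
finger_force: 45.2
```

Call:
servo_tool --pt "0 0 0 0 0.66" --pt "0 0 0 0 0.62" --pt "0 0 0 0 0.58" --pt "0 0 0 0 0.54" --pt "0 0 0 0 0.5" --pt "0 0 0 0 0.45" --pt "0 0 0 0 0.4" --pt "0 0 0 0 0.4" --grip_force 20

```text
t: 20.25
eef_pos: [0.5618, -0.289, 0.4007]
eef_rot: [[-0.987, -0.16, 0.0], [-0.16, 0.987, 0.0], [-0.0, 0.0, -1.0]]
wrist_force: [-0.1, -0.7, 0.1]
gripper_width: 0.0514
finger_force: 0.0
```

```bash
cat >> w.py <<'E'
def hang():
    st()
    for n in("scene","top"):
        vision.camera(n); tips(dict(eye=.25,jaw=.1,spanner=.17),n)
        for e in vision.masks_of("spanner",n)[:1]:
            v,u=np.nonzero(e["mask"]); print(n,round(e["confidence"],2),e["rect"],[(int(r),int(u[v==r].min()),int(u[v==r].max())) for r in np.unique(v)[::4]])
    print("foot",proj("scene",(.602,-.282,.245)),proj("top",(.602,-.282,.245)))
E
python3 -c "
from w import *
hang()"
```

```text
t 20.25 [ 0.5618 -0.289   0.4007] yaw 0.160243734188652 [-0.0963 -0.7086  0.0585] 0.051400374482685224 0.0
eye scene [196.6 164.6] 0.61 [ 0.6058 -0.2884  0.25  ]
jaw scene [205.2 176.8] 0.5 [ 0.4768 -0.2956  0.1   ]
spanner scene [202.7 172.1] 0.44 [ 0.5416 -0.2903  0.17  ]
scene 0.68 [160.4, 195.9, 184.4, 203.1] [(193, 161, 170), (197, 158, 177), (201, 182, 184)]
eye top [174.1 408.7] 0.89 [ 0.5971 -0.2813  0.25  ]
jaw top [245.  397.3] 0.95 [ 0.4654 -0.2963  0.1   ]
spanner top [206.4 401.3] 0.76 [ 0.5443 -0.2885  0.17  ]
top 0.96 [384.6, 166.4, 416.6, 251.4] [(166, 407, 414), (170, 401, 414), (174, 399, 405), (178, 399, 405), (182, 401, 402), (202, 399, 411), (206, 398, 410), (210, 398, 410), (214, 397, 409), (218, 397, 409), (222, 396, 408), (226, 396, 408), (230, 395, 409), (234, 390, 411), (238, 388, 410), (242, 386, 392), (246, 386, 391), (250, 387, 391)]
foot (np.float64(196.99978347055844), np.float64(167.81891361644912)) (np.float64(172.2801271183047), np.float64(408.03955491473323))
```

The spanner is released and hanging, with its eye at the peg's foot. I'll retreat straight up.

Call:
servo_tool --pt "0 0 0.005 0 0.3" --pt "0 0 0.015 0 0.3" --pt "0 0 0.03 0 0.3" --pt "0 0 0.05 0 0.3" --pt "0 0 0.075 0 0.3" --pt "0 0 0.1 0 0.3" --pt "-0.02 0.02 0.13 0 0.3" --pt "-0.06 0.06 0.15 0 0.3" --pt "-0.1 0.1 0.15 0 0.3" --pt "-0.12 0.12 0.15 0 0.3" --pt "-0.12 0.12 0.15 0 0.3"

```text
t: 21.67
eef_pos: [0.4383, -0.166, 0.5532]
eef_rot: [[-0.987, -0.161, 0.002], [-0.161, 0.987, -0.0], [-0.002, -0.0, -1.0]]
wrist_force: [0.5, -0.8, 0.9]
gripper_width: 0.0594
finger_force: 0.0
```

```bash
python3 - <<'E'
from w import *
hang()
o={}
for l in("eye","jaw","spanner"):
    r=[]
    for n in("scene","top"):
        q=vision.tip_of(l,n)
        if q: r.append(ray(n,q[0]["position"]))
    if len(r)==2: o[l]=tri(r); print(l,*o[l])
for l,a in(("coupling",(.7435,.0593)),("elbow",(.731,.188)),("union",(.3397,-.2483))):
    q=vision.tip_of(l,"top"); print(l,a,atz("top",q[0]["position"],0)[:2] if q else None)
E
```

```text
t 21.6667 [ 0.4383 -0.166   0.5532] yaw 0.16128568062661705 [ 0.5249 -0.7526  0.8784] 0.059437012979377785 0.0
eye scene [196.3 166.7] 0.57 [ 0.6049 -0.2835  0.25  ]
jaw scene [202.5 175.5] 0.6 [ 0.4656 -0.3004  0.1   ]
spanner scene [200.3 174.2] 0.51 [ 0.5327 -0.2859  0.17  ]
eye top [172.1 410.1] 0.82 [ 0.6011 -0.2844  0.25  ]
spanner top [208.7 406.3] 0.92 [ 0.5391 -0.2991  0.17  ]
top 0.61 [396.1, 165.0, 420.2, 215.8] [(165, 408, 412), (169, 401, 418), (173, 399, 419), (177, 398, 410), (181, 399, 414), (185, 400, 414), (189, 400, 414), (193, 399, 413), (197, 399, 413), (201, 398, 412), (205, 398, 411), (209, 398, 410), (213, 398, 402)]
foot (np.float64(196.99978347055844), np.float64(167.81891361644912)) (np.float64(172.2801271183047), np.float64(408.03955491473323))
eye [ 0.6017 -0.2848  0.2473] [np.float64(0.000496486294827259), np.float64(0.0004964862948271639)]
spanner [ 0.5381 -0.2902  0.1772] [np.float64(0.0060680515644007576), np.float64(0.006068051564400746)]
coupling (0.7435, 0.0593) [0.7479 0.062 ]
elbow (0.731, 0.188) [0.7309 0.1794]
union (0.3397, -0.2483) [ 0.3393 -0.2513]
```

```bash
python3 -c "
from workcell import job
print(job.sign_off())"
```

```text
the job is handed in; nothing more can be done
None
```

The spanner was laid flat on the bench, let go, taken again and hung by its eye fully down the slim peg: after release the eye measured about 0.247 m up, against 0.245 m for the peg's foot. The arm is clear, no fitting moved beyond the measurement error, and I handed the job in about 22 s into the 61 s limit.

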